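Start the dust extraction at its hooded switch

ROBOT

A 6-joint arm with a two-finger parallel gripper is mounted at the origin on the work surface. World frame = base frame: x ahead of the robot, y to its left, z up, the work surface at z = 0. Lengths are in mm, angles in rad, forces in N, time in s.
With the tool pointing down it reaches from about 275 to 825 mm from the base axis. Payload 5.2 kg.
Tool frame: the origin (TCP) lies midway between the tips of the shut fingers; the grasp point (between the pads) lies 19 mm behind it; z points along the fingers, y is the direction in which the jaws open and shut (so a half turn about z gives the same grasp; the last joint's range is limited). The gripper opens to 93 mm and grips with 3 to 60 N. Pads are 15 mm wide; open, the fingers measure 128 mm over their backs; the gripper's body (75 mm by 188 mm) begins 65 mm behind the grasp point.
Start: joints at [1.064, 0.259, 1.535, -0, 1.348, -0.203], TCP at [164.509, 524.825, 218.653] pointing down, gripper open.
Joint ranges: [-3.14, 3.14], [-0.91, 2.08], [0.19, 2.58], [-1.22, 4.36], [0.22, 2.71], [-3.12, 3.12]. Speed limits (rad/s): [2.57, 2.57, 3.14, 3.14, 3.14, 3.14].

INTERFACE

Orientations are given as [roll, pitch, yaw] about the fixed x, y, z axes, in that order (R = Rz(yaw) Ry(pitch) Rx(roll)).
In Python, from cell import ctrl gives the robot as it stands.
- The arm moves only by the tool servo_tool, never from a script. Its argument "steps" is a list of rows, each a list of 5 numbers: the finger opening in mm, from 0 to 93, then the shift along the tool's x, y, z in mm, then the turn about the tool's z in rad. A call has 1 to 12 rows; each row shifts and turns the commanded pose from where the row before left it, along the tool's axes as they then stand; what a row does not reach is not made up. A row lasts 1/8 s, in which the tool goes at most 62.5 mm and 10.7 degrees, less where a joint would pass 70% of its speed; a pose out of reach is approached as far as the arm can. A call is refused whole if a number of a shift passes 62.5 or a number of a turn 0.188, either way. A call with a gripper value outside its range is refused whole. The fingers move at their own pace and stop on an object; "force" is the grip in N (left out, the last holds). Time passes only in rows, so rows that do not move let the fingers close. It gives the time, the measured TCP pose, the force and the opening at its end, in the units of the state.
- ctrl.get_obs(): the state, without advancing time (a new reading comes with each control period).
- ctrl.grab_frame(name): name is "side" or "top" or "wrist"; returns the picture (480x640x3 uint8, red, green, blue); there is no depth.
- ctrl.camera_info(name): a dict with "fx", "fy", "cx", "cy" (pixels), "eye" and "rotation" of the camera in the world. Camera axes: x right, y up, looking along -z (the intrinsics and any distortion apply to the point x, -y, -z); pixel columns grow to the right and rows downward; lengths in mm; the calibration is good to about 2 mm. A picture is of the moment at which its call begins: read the wrist's pose just before it. camera_info takes no time and is no camera call; for the wrist camera it gives the pose at the moment of the call.
- ctrl.close_job(): hands the job in, once; it reports no verdict.
The state is a dict: "clock": time; "qpos": joint angles; "dq": joint speeds; "tau": joint torques, N m; "ee_pos": TCP position; "orientation": TCP orientation; "ft_force": force on the tool from outside, world axes, zero at the start; "moment": the same for the moment, N m; "gripper_width": opening from 0.0 (shut) to 1.0 (fully open).
Only numpy, scipy, OpenCV 4.12 (cv2) and the standard library are available. Lean on these libraries where they do the work, as an engineer would, in place of code of your own. Each camera call takes 0.05 s, during which the arm holds its last target. There are 200 camera calls.

TASK

Start the dust extraction at its hooded switch: from the front, lift the hinged aluminium hood well up with the back of a finger, keep it up while the fingertip pushes the paddle beneath over to the far side (on), then draw the finger out and let the hood drop shut. Nothing is gripped; do not press the stop button, leave the bare lamp switch off, and leave the loose things on the bench where they are.

Things in the scene. Friction and masses are not known exactly. Their poses are not given: they have to be found in the camera images.
- station: Extraction switch station: grey enclosure fixed to the bench, 130 mm deep (x), 190 wide (y), 75 high; origin at the centre of its underside, x away from the operator's side, y left, z up; yaw within 0.35 rad. On its flat top (z 75): the hooded paddle switch, centred on y = +35 mm, a 38 mm mushroom stop button at (20, -58), top at z 108, and a pilot lamp at (45, -12), top at z 92.
- hood_lip (a point): Middle of the outer edge of the hood's front lip, on its underside; moves with the hood. Lip: 3 mm thick, 68 wide, sticks out 22 mm forward from the front wall; hood shut, its underside is 99 mm above the bench (24 above the enclosure top) and its edge at station x = -84 mm, 19 mm beyond the enclosure's front edge, so a finger tilted forward fits under it from the front.
- hood_hinge (a point): Middle of the hood's hinge pin, at (-12, 35, 87) mm in the station frame; pin along y. The hood is a bare aluminium cover 68 mm wide, 62 clear inside. Shut: top plate at z 117 to 120 mm, cheeks at both sides down to the enclosure top, front wall at x = -59 to -62 mm coming down to z 99 only, with the lip at its foot; open below that and at the rear.
- hood (a joint): Hood angle in rad: 0 shut, grows as the lip swings up and back, stop at 1.30. Its weight (about 70 g) and a light hinge spring (0.03 N m shut, 0.07 fully open) shut it from any angle, so it must ride on the back of the finger while the paddle is flipped: with the fingertip at the paddle and the finger tilted 25 to 45 degrees from vertical, pointing away from the operator's side, it stands at 0.3 rad or more.
- paddle_tip (a point): Middle of the end of the steel paddle under the hood: a toggle 34 mm long, its outer 21 mm a flat grip 18 mm wide (y) and 6 thick, pivoted at (-36, 35, 79) mm in the station frame, swinging in the station's x-z plane. Off: leans 0.35 rad to the operator's side, end at (-48, 35, 111) mm. On: leans 0.35 rad away, end at (-24, 35, 111) mm.
- paddle (a joint): Paddle angle in rad: 0 off (leaning to the operator's side), 0.70 on (leaning away, towards the hinge). An over-centre spring snaps it to the nearer end; pushing the grip takes about 3 N.
- stop_button (a joint): Travel of the mushroom stop button in m, 0 up, 0.006 fully pressed; to be left alone.
- lamp_paddle (a joint): Angle of a bare paddle of the same kind on the small lamp switch box, 0 off, 0.70 on; to be left alone.
- lamp_box: Bench-lamp switch: small grey box 95 x 80 mm, 55 mm high, with a bare paddle on top, 92 mm high in all; origin at the centre of its underside. It cannot move and is not wanted now.
- sanding_block: Bystander: cork sanding block, 66 x 112 x 29 mm, origin under its centre.
- tape_roll: Bystander: roll of masking tape lying flat, 86 mm across, 24 mm high, origin under its centre.
- filler_tin: Bystander: closed tin, 68 mm across, 75 mm high, origin under its centre.
- filling_knife: Bystander: filling knife lying flat behind the lamp switch box.
- disc_stack: Bystander: four abrasive discs in a pile, 125 mm across, 12 mm high.
- mixing_cup: Bystander: white cup, 76 mm across, 85 mm high.
- dust_brush: Bystander: hand brush lying flat.
- sander: Bystander: hand-held orbital sander standing on its pad, 124 mm across, 134 mm high.

How it is judged:
By the outcome, as a careful person would: the job done as asked, in the order asked, and still so for the second after the job is handed in, with the robot touching nothing.
It also fails if it takes over 35 s, if anything falls off the work surface, if the arm or the gripper's body presses on something with over 40 N, if the wrist force passes 120 N, or if a joint passes its speed limit or range.

## Working session

There is one attempt and no reset: what is moved stays moved. The work goes in short steps, Python scripts to look and compute and a tool call to move; the robot and the scene stay as the last step left them, time stands still between calls to the robot, and variables do not carry over. Pictures are saved under pics/ and viewed, about 8 in all and at most 12, crops included, and the job is handed in when it is done.

Besides the shell and the picture viewer there is one more tool, called as name([rows], argument=value, ...), one row to a line, values as JSON. servo_tool: Moves the arm, as the interface text tells. Its arguments: {"type":"object","properties":{"steps":{"type":"array"},"force":{"type":"number"}},"required":["steps"]}

```bash
mkdir -p pics
python3 - <<'E'
from cell import ctrl
import cv2
print(ctrl.get_obs())
for n in ("top","side"):
    print(n,ctrl.camera_info(n)); cv2.imwrite(f"pics/{n}0.png",ctrl.grab_frame(n)[:,:,::-1])
print(ctrl.camera_info("wrist"))
E
```

```text
{'clock': 0.0, 'qpos': array([ 1.06416740e+00,  2.59384194e-01,  1.53604484e+00,  3.51032715e-05,
        1.34801803e+00, -2.02777484e-01]), 'dq': array([ 0.00104624, -0.00028743, -0.00121614, -0.00149733, -0.00087365,
        0.00010205]), 'tau': array([ 1.91739156e-03, -4.37293446e+01, -2.84010637e+01,  7.19347503e-02,
        4.14318766e-02, -1.76207182e-04]), 'ee_pos': array([164.24743262, 524.34274837, 217.81089834]), 'orientation': array([-3.13978313e+00, -4.06980224e-04,  2.83773305e+00]), 'ft_force': array([0.20134584, 0.34162756, 0.52508013]), 'moment': array([ 0.03557617,  0.021316  , -0.01622054]), 'gripper_width': 1.003025304333378}
top {'fx': 569.0356453306889, 'fy': 569.0356453306889, 'cx': 324.66787912962707, 'cy': 234.5679173932248, 'eye': array([ 322.67230038,   -2.276661  , 1632.92022454]), 'rotation': array([ 0.1614472 ,  0.002863  , -1.55054106])}
side {'fx': 488.01412075185107, 'fy': 488.01412075185107, 'cx': 313.53806024756375, 'cy': 238.2635632380563, 'eye': array([ 395.91867383, -893.37678074, 1214.49016926]), 'rotation': array([ 0.69250193, -0.00973875, -0.1882246 ])}
{'fx': 420.07015794316254, 'fy': 420.07015794316254, 'cx': 321.1696896041392, 'cy': 240.65068991433378, 'eye': array([ 98.39169219, 544.98041063, 384.31941055]), 'rotation': array([-2.50493559e-01,  1.16585917e-03,  1.26656047e+00])}
```

View pics/top0.png

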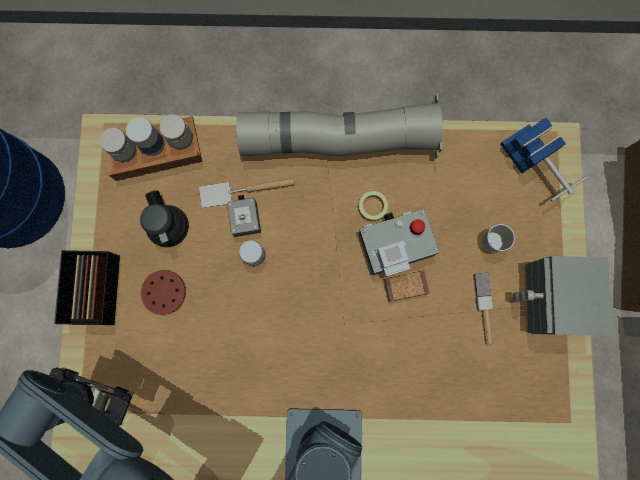

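View pics/side0.png

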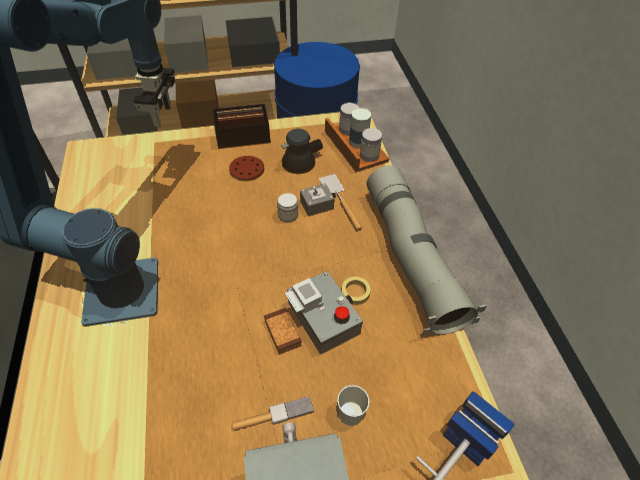

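```bash
cat > h.py <<'E'
import numpy as np, cv2
from scipy.spatial.transform import Rotation as Ro
def cast(ci,u,v,z):
    R=Ro.from_euler('xyz',ci['rotation']).as_matrix()
    d=R@np.array([(u-ci['cx'])/ci['fx'],-(v-ci['cy'])/ci['fy'],-1])
    return ci['eye']+d*(z-ci['eye'][2])/d[2]
def proj(ci,P):
    R=Ro.from_euler('xyz',ci['rotation']).as_matrix()
    c=(np.atleast_2d(P)-ci['eye'])@R
    return np.c_[ci['cx']+ci['fx']*c[:,0]/-c[:,2],ci['cy']-ci['fy']*c[:,1]/-c[:,2]]
E
python3 - <<'E'
from h import *
from cell import ctrl
for n in("top","side"):
    im=cv2.imread(f"pics/{n}0.png"); ci=ctrl.camera_info(n)
    hs=cv2.cvtColor(im,cv2.COLOR_BGR2HSV)
    m=((hs[...,0]<6)|(hs[...,0]>174))&(hs[...,1]>200)&(hs[...,2]>120)
    k,l,s,c=cv2.connectedComponentsWithStats(m.astype('uint8'))
    for i in range(1,k):
        if s[i,4]>60: print(n,c[i],s[i],cast(ci,*c[i],104))
    print(proj(ci,[[0,0,0],[164.2,524.3,217.8]]))
t=cv2.imread("pics/top0.png")[180:310,340:450]
s=cv2.imread("pics/side0.png")[265:360,255:375]
a=cv2.resize(t,None,fx=4,fy=4,interpolation=3);b=cv2.resize(s,None,fx=3,fy=3,interpolation=3)
o=np.zeros((520,800,3),'uint8');o[:520,:440]=a;o[:285,440:800]=b
cv2.imwrite("pics/c1.png",o)
E
```

```text
[[323.15888544 446.46426464]
 [107.05484017 389.22973688]]
side [341.67910448 312.3358209 ] [335 307  14  12 134] [ 604.35881219 -252.10305484  104.        ]
[[121.55207459 290.15304624]
 [162.59087719 116.55806864]]
```

View pics/c1.png

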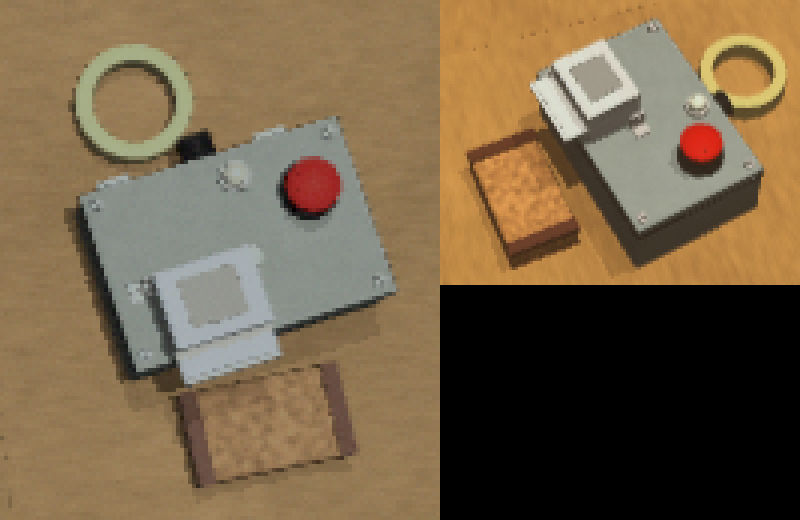

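```bash
cat >> h.py <<'E'
def stn(ci):
    px=np.array([[337,117],[395,290],[137,373],[80,200]])/4+[340,180]
    L=np.array([[65,-95],[-65,-95],[-65,95],[65,95]])
    W=np.array([cast(ci,*p,75)[:2] for p in px])
    c=W.mean(0);H=(L.T@(W-c));yaw=np.arctan2(H[0,1]-H[1,0],H[0,0]+H[1,1])
    return c,yaw,W,L
E
python3 - <<'E'
from h import *
from cell import ctrl
ci=ctrl.camera_info("top");cs=ctrl.camera_info("side")
c,y,W,L=stn(ci)
R=np.array([[np.cos(y),-np.sin(y)],[np.sin(y),np.cos(y)]])
print(c,y);print((W-c)@R - L)
b=cast(ci,418.25,226.5,106);print("button",b,R.T@(b[:2]-c))
b=cast(cs,341.7,312.3,102);print("button side",b,R.T@(b[:2]-c))
for n,q in dict(btn=(20,-58,106),lamp=(45,-12,92),lip=(-84,35,99),lipL=(-84,69,100),lipR=(-84,1,100),c0=(-65,-95,75),c1=(65,-95,75),c2=(65,95,75)).items():
    P=np.r_[c+R@q[:2],q[2]]
    print(n,P.round(),(proj(ci,P)[0]-[340,180])*4,(proj(cs,P)[0]-[255,265])*3+[440,0])
print(np.degrees(y), R@[1,0])
E
```

```text
[ 562.07592637 -199.72792144] 0.3284809091835612
[[-1.00861563 -0.29073023]
 [ 1.875985    1.82175624]
 [ 1.4735438  -0.55406253]
 [-2.34091317 -0.97696348]]
button [ 598.51844783 -247.25935529  106.        ] [ 19.16016403 -56.74665354]
button side [ 604.81265682 -250.85192407  102.        ] [ 23.95886116 -62.17768689]
btn [ 600. -248.  106.] [314.33438411 184.29236787] [693.99552516 137.82827713]
lamp [ 609. -197.   92.] [235.91143725 173.77778854] [690.14420416  95.97102113]
lip [ 471. -194.   99.] [233.11082047 371.82556408] [539.65461107 112.57862478]
lipL [ 460. -162.  100.] [185.52914738 386.9691819 ] [522.12290137  83.97835695]
lipR [ 482. -226.  100.] [280.96513116 356.43396873] [557.6286177 140.7900119]
c0 [ 531. -311.   75.] [398.40288726 291.77570315] [630.44248009 230.96968526]
c1 [ 654. -269.   75.] [336.12945662 115.77557392] [757.18622349 166.11014665]
c2 [593. -89.  75.] [ 77.6084802 197.2555065] [648.85909299  14.69440516]
18.820569746838142 [0.9465335  0.32260553]
```

servo_tool([
  [0,0,0,-50,-0.158],
  [0,0,0,-50,-0.158],
  [0,0,0,-50,-0.158],
  [0,0,0,-50,-0.158],
  [0,-43,-43,0,0],
  [0,-43,-43,0,0],
  [0,-43,-43,0,0],
  [0,-43,-43,0,0],
  [0,-43,-43,0,0],
  [0,-43,-43,0,0],
  [0,-43,-43,0,0],
  [0,-43,-43,0,0],
])

```text
clock: 1.6
ee_pos: [602.6, 309.0, 418.1]
orientation: [3.141, -0.001, -2.813]
ft_force: [1.4, 0.4, -1.0]
gripper_width: 0.006
```

servo_tool([
  [0,-43,-43,0,0],
  [0,-43,-43,0,0],
  [0,-30,-12,0,0],
  [0,-40,0,0,0],
  [0,-40,0,0,0],
  [0,-40,0,0,0],
  [0,-40,0,0,0],
])

```text
clock: 2.48
ee_pos: [804.5, 275.6, 359.5]
orientation: [3.141, 0.096, -2.814]
ft_force: [-0.5, 0.6, -0.5]
gripper_width: 0.004
```

```bash
python3 -c "
from cell import ctrl
o=ctrl.get_obs();print(o['qpos'],o['ee_pos'],o['orientation'])"
```

```text
[ 0.1935595   0.86725479  0.18872308  0.01453433  1.9909269  -1.69879398] [804.5318648  275.56841074 359.53875149] [ 3.14111748  0.09557038 -2.81350113]
```

servo_tool([
  [0,-50,0,0,0],
  [0,-50,0,0,0],
  [0,-50,0,0,0],
  [0,-50,0,0,0],
])

```text
clock: 2.98
ee_pos: [876.1, 299.8, 318.0]
orientation: [3.141, 0.226, -2.814]
ft_force: [-0.6, 0.4, -0.2]
gripper_width: 0.005
```

```bash
python3 -c "
from cell import ctrl
o=ctrl.get_obs();print(o['qpos'],o['ee_pos'],o['orientation'])"
```

```text
[ 0.19785745  0.92695591  0.18897167  0.03061203  1.80153677 -1.69073857] [876.07941832 299.78989319 317.99209902] [ 3.14088267  0.22596326 -2.81351823]
```

servo_tool([
  [0,-50,0,-30,0],
  [0,-50,0,-30,0],
  [0,-50,0,-30,0],
  [0,-50,0,-30,0],
  [0,-50,0,-30,0],
  [0,-50,0,-30,0],
])

```text
clock: 3.72
ee_pos: [892.3, 304.9, 454.9]
orientation: [3.141, 0.469, -2.814]
ft_force: [-0.3, 0.7, 0.4]
gripper_width: 0.009
```

```bash
python3 -c "
from cell import ctrl
o=ctrl.get_obs();print(o['qpos'],o['ee_pos'],o['orientation'])"
```

```text
[ 0.18619497  0.79500039  0.18773499  0.06506016  1.69374111 -1.68953992] [892.33317431 304.93101004 454.86735033] [ 3.14097387  0.46899574 -2.81352333]
```

servo_tool([
  [0,-50,0,-30,0],
  [0,-50,0,-30,0],
  [0,-50,0,-30,0],
  [0,50,0,0,0],
  [0,50,0,0,0],
  [0,50,0,0,0],
])

```text
clock: 4.47
ee_pos: [784.7, 267.6, 459.6]
orientation: [3.141, 0.585, -2.813]
ft_force: [1.2, 0.5, 0.6]
gripper_width: 0.004
```

```bash
python3 -c "
from cell import ctrl
o=ctrl.get_obs();print(o['qpos'],o['ee_pos'],o['orientation'])"
```

```text
[ 0.1505147   0.36102423  0.96712982  0.10444199  1.23776795 -1.75362821] [784.65907258 267.62739869 459.64810248] [ 3.14057761  0.58478832 -2.81347698]
```

```bash
cat >> h.py <<'E'
C=np.array([562.1,-199.7]);Y=0.3285
def tow(q): 
    c,s=np.cos(Y),np.sin(Y);return np.array([C[0]+c*q[0]-s*q[1],C[1]+s*q[0]+c*q[1],q[2]])
def tol(P):
    c,s=np.cos(Y),np.sin(Y);d=np.array(P[:2])-C;return np.array([c*d[0]+s*d[1],-s*d[0]+c*d[1],P[2]])
def shift(o,a,b): # station points a->b as tool shift
    return Ro.from_euler('xyz',o['orientation']).as_matrix().T@(tow(b)-tow(a))
E
python3 - <<'E'
from h import *
from cell import ctrl
o=ctrl.get_obs();a=tol(o['ee_pos']);print(a)
for b in ((-170,35,320),(-170,35,170)):
    print(shift(o,a,b).round(1));a=b
E
```

```text
[361.42909591 370.53535187 459.64810248]
[ 520.1 -335.6 -177.2]
[ 8.280e+01 -1.000e-01  1.251e+02]
```

servo_tool([
  [0,47.3,-30.5,-16.1,0],
  [0,47.3,-30.5,-16.1,0],
  [0,47.3,-30.5,-16.1,0],
  [0,47.3,-30.5,-16.1,0],
  [0,47.3,-30.5,-16.1,0],
  [0,47.3,-30.5,-16.1,0],
  [0,47.3,-30.5,-16.1,0],
  [0,47.3,-30.5,-16.1,0],
  [0,47.3,-30.5,-16.1,0],
  [0,47.3,-30.5,-16.1,0],
  [0,47.3,-30.5,-16.1,0],
  [0,0,0,0,0],
])

```text
clock: 5.98
ee_pos: [412.5, -212.7, 334.5]
orientation: [3.129, 0.552, -2.85]
ft_force: [0.4, 0.4, 0.6]
gripper_width: 0.004
```

Run:
```python
from h import *
from cell import ctrl
o=ctrl.get_obs();print(o['qpos'],tol(o['ee_pos']),o['orientation'])
ci=ctrl.camera_info("wrist");im=ctrl.grab_frame("wrist");cv2.imwrite("pics/w1.png",im[:,:,::-1])
print(ci)
for q in ((-84,1,99),(-84,69,99),(-65,95,75),(-65,-95,75),(20,-58,108),(-62,69,120)): print(q,proj(ci,tow(q))[0].round(1))
```

```text
[-1.18639755 -0.1484049   1.82131604  0.55486208  1.44758992 -3.11632894] [-145.82615368   35.99124759  334.48568663] [ 3.12927481  0.55152173 -2.8499551 ]
{'fx': 420.07015794316254, 'fy': 420.07015794316254, 'cx': 321.1696896041392, 'cy': 240.65068991433378, 'eye': array([ 273.19375482, -256.54252882,  440.37071256]), 'rotation': array([-0.80260627, -0.01077045,  1.86847594])}
(-84, 1, 99) [282.5 132. ]
(-84, 69, 99) [356.3 129.6]
(-65, 95, 75) [380.3 132.7]
(-65, -95, 75) [189.5 139. ]
(20, -58, 108) [237.1 222.5]
(-62, 69, 120) [357.2 162.9]
```

View pics/w1.png

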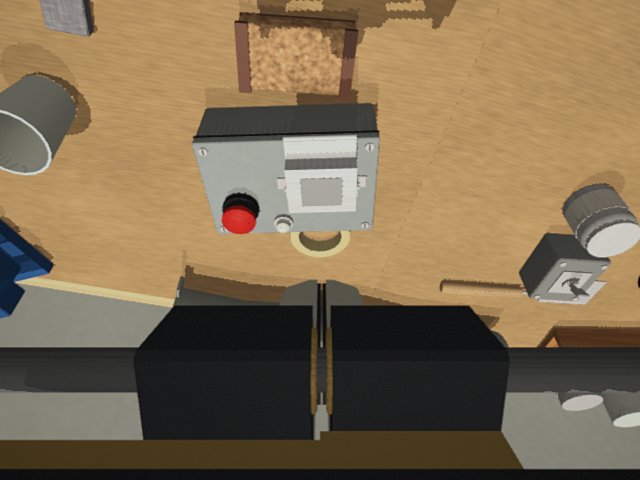

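servo_tool([
  [0,0,0,0,0.185],
  [0,0,0,0,0.185],
  [0,0,0,0,0.185],
  [0,0,0,0,0.185],
  [0,0,0,0,0.185],
  [0,0,0,0,0.185],
  [0,0,0,0,0.185],
  [0,0,0,0,0.185],
  [0,0,0,0,0.185],
  [0,0,0,0,0.185],
  [0,0,0,0,0.185],
  [0,0,0,0,0.185],
])

```text
clock: 7.52
ee_pos: [413.7, -208.1, 334.3]
orientation: [2.694, -0.335, 1.295]
ft_force: [-0.8, -0.4, 0.3]
gripper_width: 0.005
```

servo_tool([
  [0,0,0,0,0.185],
  [0,0,0,0,0.185],
  [0,0,0,0,0.185],
  [0,0,0,0,0.185],
  [0,0,0,0,0.185],
  [0,0,0,0,0],
])

```text
clock: 8.28
ee_pos: [413.6, -208.4, 334.2]
orientation: [-3.127, -0.552, 0.296]
ft_force: [-0.6, -1.0, 0.2]
gripper_width: 0.003
```

Run:
```python
from h import *
from cell import ctrl
o=ctrl.get_obs();a=tol(o['ee_pos']);print(o['clock'],o['qpos'],a,o['orientation'],tol(o['ee_pos']+Ro.from_euler('xyz',o['orientation']).as_matrix()[:,2])-a)
for b in ((-175,35,260),(-150,35,140)):
    print(shift(o,a,b).round(1));a=b
```

```text
8.275 [-1.17949211 -0.15036924  1.82382915  0.55559449  1.44818051  0.02702648] [-143.37683439   39.70156843  334.23248165] [-3.12687751 -0.55215629  0.29602006] [ 0.52466874 -0.00232483 -0.8513033 ]
[-65.7   6.4  46.6]
[-41.7   0.9 115.3]
```

servo_tool([
  [0,-26.9,1.8,40.5,0],
  [0,-26.9,1.8,40.5,0],
  [0,-26.9,1.8,40.5,0],
  [0,-26.9,1.8,40.5,0],
  [0,0,0,0,0],
])

```text
clock: 8.9
ee_pos: [407.3, -213.2, 137.4]
orientation: [-3.118, -0.551, 0.291]
ft_force: [0.3, 0.3, -1.1]
gripper_width: 0.005
```

Run:
```python
from h import *
from cell import ctrl
o=ctrl.get_obs();a=tol(o['ee_pos']);print(o['clock'],o['qpos'],a,o['orientation'])
ci=ctrl.camera_info("wrist");im=ctrl.grab_frame("wrist");cv2.imwrite("pics/w2.png",im[:,:,::-1])
for q in ((-84,1,102),(-84,69,102),(-62,1,120),(-62,69,120),(-65,95,75),(-65,-95,75),(20,-58,108),(45,-12,92),a): print(q,proj(ci,tow(q))[0].round(1))
```

```text
8.9 [-1.20183423  0.06760104  2.15110363  0.66453366  1.01468017 -0.3151278 ] [-150.9308856    37.16144299  137.39308686] [-3.11822533 -0.55115903  0.29113255]
(-84, 1, 102) [385.2 186.4]
(-84, 69, 102) [262.1 190.3]
(-62, 1, 120) [386.5 133.7]
(-62, 69, 120) [257.5 138. ]
(-65, 95, 75) [228.  181.5]
(-65, -95, 75) [531.8 171.7]
(20, -58, 108) [471.3  22.8]
(45, -12, 92) [389.2  14.2]
[-150.9308856    37.16144299  137.39308686] [321.5 298.6]
```

View pics/w2.png

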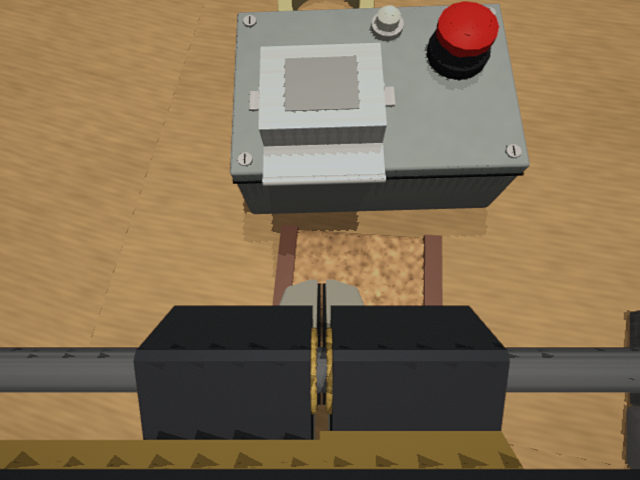

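```bash
cat >> h.py <<'E'
C=C+4.5*np.array([np.cos(Y),np.sin(Y)])
def plan(*pts):
    from cell import ctrl
    o=ctrl.get_obs();a=tol(o['ee_pos']);print(o['clock'],a.round(1),o['orientation'].round(3),o['ft_force'].round(1),'qlast',o['qpos'].round(2))
    for b in pts: print(b,shift(o,a,b).round(1));a=b
E
python3 -c "
from h import *
plan((-105,35,84),(-80,35,84),(-64,35,90),(-56,35,99),(-46,35,100),(-38,35,100))"
```

```text
8.95 [-155.2   35.3  139.4] [-3.122 -0.552  0.292] [0.5 1.4 0.4] qlast [-1.2   0.07  2.15  0.66  1.02 -0.31]
(-105, 35, 84) [13.6 -0.  73.5]
(-80, 35, 84) [21.3 -0.6 13.1]
(-64, 35, 90) [16.8 -0.5  3.3]
(-56, 35, 99) [11.5 -0.4 -3.5]
(-46, 35, 100) [ 9.  -0.3  4.4]
(-38, 35, 100) [ 6.8 -0.2  4.2]
```

servo_tool([
  [0,4.5,0,24.5,0],
  [0,4.5,0,24.5,0],
  [0,4.5,0,24.5,0],
  [0,0,0,0,0],
  [0,7,0,4.4,0],
  [0,7,0,4.4,0],
  [0,7,0,4.4,0],
  [0,0,0,0,0],
])

```text
clock: 9.95
ee_pos: [479.4, -193.8, 83.9]
orientation: [-3.127, -0.551, 0.292]
ft_force: [-3.2, -1.6, 0.2]
gripper_width: 0.008
```

Run:
```python
from h import *
from cell import ctrl
plan((-64,35,90),(-56,35,99),(-46,35,100),(-38,35,100))
w=ctrl.grab_frame("wrist")[:300,150:500];s=ctrl.grab_frame("side")[230:380,230:380]
o=np.zeros((450,800,3),'uint8');o[:300,:350]=w;o[:450,350:800]=cv2.resize(s,None,fx=3,fy=3,interpolation=3)
cv2.imwrite("pics/a1.png",o[:,:,::-1])
```

```text
9.95 [-80.9  32.3  83.9] [-3.127 -0.551  0.292] [-3.2 -1.6  0.2] qlast [-1.    0.23  2.14  0.79  0.79 -0.29]
(-64, 35, 90) [17.5 -3.2  3.6]
(-56, 35, 99) [11.5 -0.3 -3.5]
(-46, 35, 100) [ 9.  -0.3  4.4]
(-38, 35, 100) [ 6.8 -0.2  4.2]
```

View pics/a1.png

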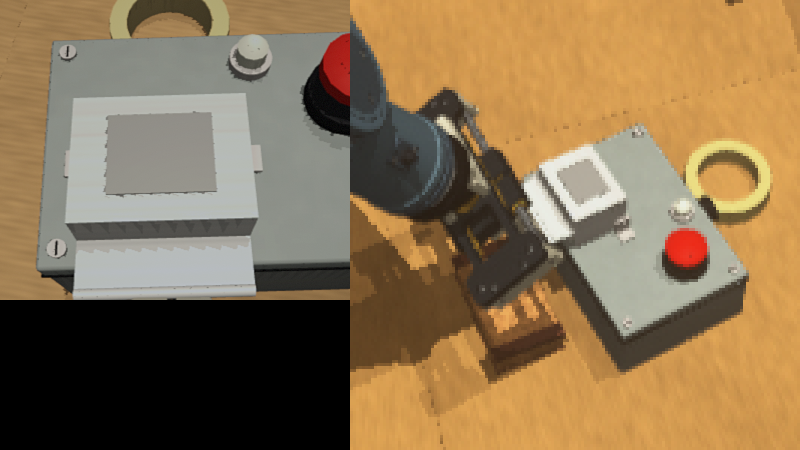

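The finger is just under the lip, which sits centred on it (crop x 75–255). A contact force of about 3.5 N shows the lip is starting to ride on the finger, so I'll lift further.

servo_tool([
  [0,8.5,-1.5,1.5,0],
  [0,8.5,-1.5,1.5,0],
  [0,6,0,-2,0],
  [0,5.5,0,-1.5,0],
  [0,0,0,0,0],
])

```text
clock: 10.68
ee_pos: [501.7, -183.2, 99.5]
orientation: [-3.125, -0.552, 0.292]
ft_force: [-0.4, -0.1, 0.1]
gripper_width: 0.002
```

Run:
```python
from h import *
from cell import ctrl
plan((-56,35,99),(-46,35,100),(-38,35,100))
w=ctrl.grab_frame("wrist")[:300,150:500];s=ctrl.grab_frame("side")[230:380,230:380]
o=np.zeros((450,800,3),'uint8');o[:300,:350]=w;o[:450,350:800]=cv2.resize(s,None,fx=3,fy=3,interpolation=3)
cv2.imwrite("pics/a2.png",o[:,:,::-1])
```

```text
10.675 [-56.4  35.1  99.5] [-3.125 -0.552  0.292] [-0.4 -0.1  0.1] qlast [-0.93  0.21  2.1   0.77  0.8  -0.2 ]
(-56, 35, 99) [0.1 0.1 0.6]
(-46, 35, 100) [ 9.  -0.3  4.4]
(-38, 35, 100) [ 6.8 -0.2  4.2]
```

View pics/a2.png

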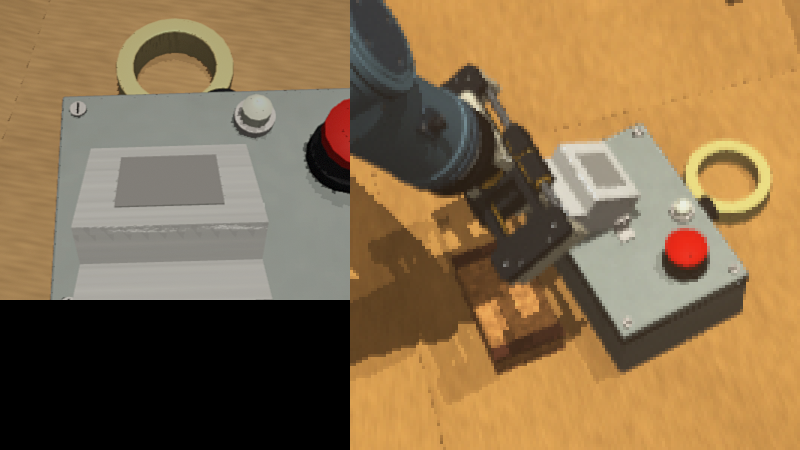

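The hood is clearly tilted up and riding on the finger: its top plate is foreshortened and darker. Next I push the paddle.

servo_tool([
  [0,4.5,0,2.2,0],
  [0,4.5,0,2.2,0],
  [0,3.4,0,2.1,0],
])

```text
clock: 11.15
ee_pos: [515.0, -179.4, 100.1]
orientation: [-3.125, -0.552, 0.291]
ft_force: [-1.4, -0.9, 1.0]
gripper_width: 0.003
```

servo_tool([
  [0,3.4,0,2.1,0],
])

```text
clock: 11.28
ee_pos: [518.9, -178.2, 100.1]
orientation: [-3.125, -0.552, 0.291]
ft_force: [-1.3, 0.4, -0.0]
gripper_width: 0.009
```

```bash
python3 -c "
from h import *
plan((-36,35,100),(-33,35,100))"
```

```text
11.275 [-38.5  34.3 100.1] [-3.125 -0.552  0.291] [-1.3  0.4 -0. ] qlast [-0.89  0.23  2.07  0.77  0.79 -0.16]
(-36, 35, 100) [ 2.  -0.8  1.3]
(-33, 35, 100) [ 2.6 -0.1  1.6]
```

servo_tool([
  [0,2,-0.4,1.3,0],
  [0,0,0,0,0],
])

```text
clock: 11.52
ee_pos: [520.7, -177.3, 99.9]
orientation: [-3.125, -0.551, 0.291]
ft_force: [-0.6, -0.6, -0.3]
gripper_width: 0.003
```

servo_tool([
  [0,2,0,1.3,0],
  [0,0,0,0,0],
])

```text
clock: 11.78
ee_pos: [521.7, -177.1, 99.5]
orientation: [-3.126, -0.549, 0.292]
ft_force: [-14.1, -4.0, 5.4]
gripper_width: 0.004
```

servo_tool([
  [0,2,0,1.3,0],
  [0,0,0,0,0],
])

```text
clock: 12.02
ee_pos: [522.4, -176.9, 99.3]
orientation: [-3.127, -0.547, 0.294]
ft_force: [-30.0, -7.0, 15.0]
gripper_width: 0.003
```

The force rose to 30 N with the tip at x ≈ -35, where the paddle's far-side (on) stop should be. Now I draw back along the same path.

servo_tool([
  [0,-4.5,0,-3,0],
  [0,-7,0,-4,0],
  [0,-6,0,-3.5,0],
  [0,-5.5,0,1,0],
  [0,-6,0,2.5,0],
  [0,-8.5,0,-1.7,0],
  [0,-8.5,0,-1.7,0],
  [0,-7,0,-4.4,0],
  [0,-7,0,-4.4,0],
  [0,-7,0,-4.4,0],
])

```text
clock: 13.28
ee_pos: [458.3, -196.4, 85.1]
orientation: [-3.125, -0.552, 0.291]
ft_force: [-0.4, -0.3, 0.4]
gripper_width: 0.006
```

```bash
python3 -c "
from h import *
plan((-112,35,88),(-150,35,140),(-150,35,220))"
```

```text
13.275 [-101.6   36.6   85.1] [-3.125 -0.552  0.291] [-0.4 -0.3  0.4] qlast [-1.05  0.2   2.17  0.78  0.82 -0.34]
(-112, 35, 88) [-7.2  1.9 -7.9]
(-150, 35, 140) [ -5.1   0.4 -64.2]
(-150, 35, 220) [ 41.9  -1.1 -68.1]
```

servo_tool([
  [0,-7,0,-7,0],
  [0,-2.5,0,-32,0],
  [0,-2.5,0,-32,0],
  [0,21,0,-34,0],
  [0,21,0,-34,0],
  [0,0,0,0,0],
])

```text
clock: 14.02
ee_pos: [414.6, -213.8, 221.9]
orientation: [-3.133, -0.552, 0.295]
ft_force: [-0.2, 0.1, -1.0]
gripper_width: 0.005
```

Run:
```python
from h import *
from cell import ctrl
plan()
w=ctrl.grab_frame("wrist")[:300,150:550];s=ctrl.grab_frame("side")[230:380,230:360];t=ctrl.grab_frame("top")[180:310,340:450]
o=np.zeros((600,800,3),'uint8');o[:300,:400]=w;o[:450,400:790]=cv2.resize(s,None,fx=3,fy=3,interpolation=3);o[300:600,:254]=cv2.resize(t,(254,300))
cv2.imwrite("pics/a3.png",o[:,:,::-1])
```

```text
14.025 [-148.7   34.3  221.9] [-3.133 -0.552  0.295] [-0.2  0.1 -1. ] qlast [-1.18 -0.05  2.02  0.6   1.19 -0.14]
```

View pics/a3.png

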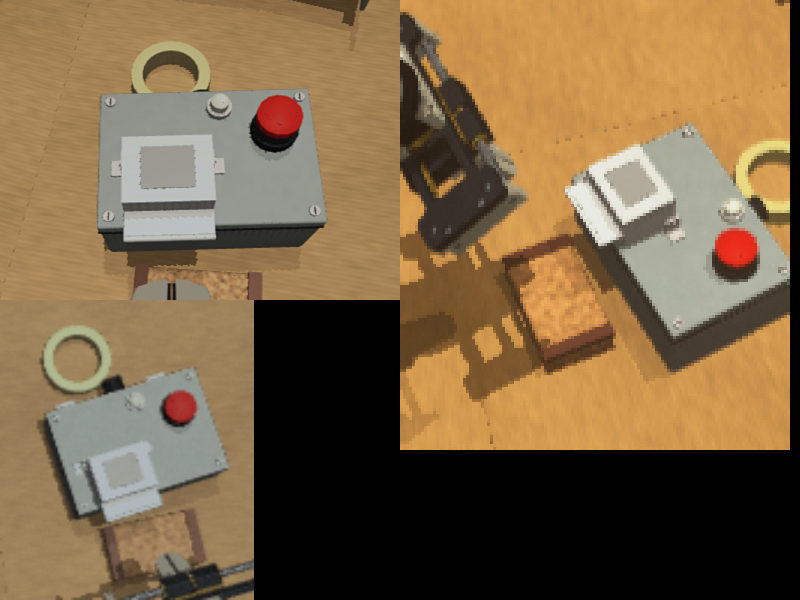

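The hood is shut again (side crop around 630,190), and the station, stop button, tape roll and sanding block look unchanged. The robot is clear of everything, so I'm handing in.

```bash
python3 -c "
from cell import ctrl
print(ctrl.close_job())"
```

```text
the job is handed in; nothing more can be done
None
```

I lifted the hood on the shut fingers, pushed the paddle over to the far side, drew out and let the hood drop. I handed in at about 14 s, with the robot touching nothing. I couldn't see the paddle under the hood, so "on" is inferred from force and position.

- **Tilt:** moves only allow turning about the tool's own axis. I got the 32° forward tilt by driving the arm out to its reach limit, where the tool tips forward and stays tipped. The wrist then reached its joint 6 limit, so I turned the tool half round before the approach.
- **Hood:** the pictures showed it clearly raised just before the push, by roughly half a radian or more by geometry. I took no picture during the push. It was shut again in all three views at the end.
- **Paddle:** force stayed low through the push, then rose to about 34 N at a tip position of x ≈ -35 mm. That is within about 2 mm of where the paddle's "on" stop should be.
- **Other things:** no contact force appeared other than at the hood and paddle. The stop button, tape roll and sanding block looked unchanged in the last crops. The lamp switch and the other bench items were outside those crops, but the arm didn't go near them at low height.
- **Disagreement:** the top camera put the station about 4–6 mm nearer than the side and wrist cameras did. I shifted the estimate 4.5 mm forward, and the contact positions fitted that.

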